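Set the size gauge in the stall drawer and hold it

TASK

Pull the cabinet drawer all the way open and leave it open. On the size gauge inside, push the red lock button fully down, then draw the gauge arm out by its blue grip until its black pointer lines up with the orange set-mark on the scale, without shifting that mark. The arm springs back if let go, so finish while still holding the grip steady with the pointer on the mark; leave the other goods alone.

Things in the scene. Friction and masses are not known exactly. Their poses are not given: they have to be found in the camera images.
- cabinet: low fixed cabinet, 260 deep (x) x 440 wide (y) x 110 mm high, grey top (a toy and carton fixed on its back half, 50 mm high). Origin: middle of the lower edge of its front face, at table height, just behind the shut drawer front; its x axis points to its back (away from the robot), y to its left, z up; turned by up to 9 degrees. All directions below are these axes
- drawer (a joint): opening of the drawer in m, 0 shut, 0.155 at the end stop; it slides along the cabinet's -x with about 2.5 N of friction and stays where it is left. The drawer front is 12 mm thick, 436 wide, its top 106 mm above the table, side walls 50 mm above the table. The drawer floor is 19 mm above the table
- drawer_handle (a point): middle of the dark steel bar handle on the drawer front: a round bar 10 mm thick, 140 mm long along y, 85 mm above the table, its centre 42 mm before the drawer front (37 mm clear gap). Moves with the drawer
- lock_button (a joint): red lock button, 0 up (locked) to 0.008 m fully down (released); takes about 3 N to push and stays down by itself once pushed; nothing pushes it up
- lock_top (a point): centre of the top of the red lock button: round, 26 mm across, 14 mm above the grey gauge housing when up (59 mm above the table), 6 mm above it when down. The housing (28 wide in x, 150 long in y, top 45 mm above the table) is fixed on the drawer floor and the button is 125 mm to the -y side of the retracted blue grip
- gauge_arm (a joint): extension of the telescoping gauge arm out of the housing, towards the cabinet's +y, in m: 0 retracted, 0.125 end stop. Blocked at 0 until the lock button is down. A spring pulls it back with about 1.5 N at 0 rising to 5 N at 0.115
- gauge_grip: blue upright grip block at the end of the gauge arm: 24 mm (x) x 20 mm (y), from 26 to 83 mm above the table. Origin: on its axis, at drawer floor height (19 mm above the table). The 12 mm square rod behind it (towards -y) has its top 38 mm above the table, the housing end is 40 mm from its -y side when retracted; the black pointer leaves its +x side 34 mm above the table
- grip_mid (a point): point on the axis of the blue grip, 68 mm above the table, 15 mm below its top: the height to grip
- pointer (a point): tip of the black pointer on the gauge arm (7 mm wide in y), 31.5 mm to the +x side of the grip's axis; moves with the arm
- set_mark (a joint): place of the orange set-mark along the scale in m, on the same zero as the gauge arm: the pointer is on the mark when joint gauge_arm equals joint set_mark. Held by friction of 4 N; must not be moved
- mark (a point): middle of the near (-x) edge of the top of the orange set-mark, a block 22 x 8 (y) x 7 mm that sits on the white scale with black ticks every 10 mm; its top 36 mm above the table, its near edge 35 mm to the +x side of the grip's axis
- egg_cup: white ceramic egg cup, 48 mm wide, 60 mm high, standing on the table; leave alone. Origin under its centre
- giraffe: flat teal silicone giraffe teether in the top tray of the clear tiers, leave alone. Origin under its body
- bead_ring: ring of maple beads, 81 mm wide, in the top tray, leave alone. Origin under its centre
- pacifier_case: white round pacifier case, 66 mm wide, 47 mm high, on the table, leave alone. Origin under its centre
- feeding_bottle: clear feeding bottle, 60 mm wide, 150 mm high, on the table, leave alone. Origin under its centre
- balm_jar: amber jar with green cap, 56 mm wide, 45 mm high, on the table, leave alone. Origin under its centre
- spoon: orange spoon, 150 mm long, lying on the table, leave alone
- tiers: three stacked clear plastic trays, fixed, 200 (x) x 260 (y) x 178 mm high, on the robot's left. Origin under its centre

How it is judged:
By the outcome, as a careful person would: the job done as asked, in the order asked, and still so for the second after the job is handed in, while the arm keeps its last pose, push and grip.
It also fails if it takes over 54 s, if anything falls off the work surface, if the arm or the gripper's body presses on something with over 40 N, if the wrist force passes 120 N, or if a joint passes its speed limit or range.

ROBOT

A 7-joint arm with a two-finger parallel gripper is mounted at the origin on the work surface. World frame = base frame: x ahead of the robot, y to its left, z up, the work surface at z = 0. Lengths are in m, angles in rad, forces in N, time in s.
With the tool pointing down it reaches from about 0.425 to 0.8 m from the base axis. Payload 8.3 kg.
Tool frame: the origin (TCP) lies on the centre line of the jaws, within the pads' length; the fingertips stand 11 mm ahead of it and the grasp point (between the pads) lies 8 mm behind it; x points along the fingers, y is the direction in which the jaws open and shut, and the axes are right-handed (so a half turn about x gives the same grasp; the last joint's range is limited). The gripper opens to 85 mm and grips with 20 to 120 N. Pads are 22 mm wide; open, the fingers measure 114 mm over their backs; the gripper's body (76 mm by 85 mm) begins 54 mm behind the grasp point. The pads swing forward as they close: fully open they stand 13 mm farther back than shut.
Start: joints at [1.156, 0.383, 0.016, 1.37, -0.006, 1.388, -0.046], TCP at [0.215, -0.587, 0.242] pointing down, gripper open.
Joint ranges: [-2.95, 2.95], [-0.25, 2.06], [-1.52, 1.56], [0.18, 2.33], [-1.44, 4.58], [0.02, 2.06], [-3.01, 3.01]. Speed limits (rad/s): [2.39, 2.39, 3.01, 3.01, 3.14, 3.14, 3.14].

INTERFACE

Orientations are given as a rotation vector (axis times angle).
In Python, from plant import * gives the robot as it stands. The module is installed in compiled form; this text tells all that it offers.
- The arm moves only by the shell command python3 -m crank 'ROWS' [FORCE]. ROWS is JSON, a list that holds one entry, the list of rows, each a list of 7 numbers: the turn, a rotation vector about the tool's x, y, z in degrees, then the shift along the tool's x, y, z in mm, then the opening in per cent of the stroke, from 0 (shut) to 100 (fully open). A call has 1 to 20 rows; each row is the pose to reach, as a shift and turn from the pose measured when the call began, along the tool's axes at that moment; what a row does not reach only later rows make up. A row lasts 1/8 s, in which the tool goes at most 62.5 mm and 10.7 degrees, less where a joint would pass 70% of its speed; a pose out of reach is approached as far as the arm can. A call with a gripper value outside its range is refused whole. The fingers move at their own pace and stop on an object; FORCE is the grip in N (left out, the last holds). Time passes only in rows, so rows that repeat a pose let the fingers close. It gives the time, the measured TCP pose, the force and the opening at its end, in the units of the state.
- read_state(): the state, without advancing time (a new reading comes with each control period).
- capture(name): name is "side" or "top" or "wrist"; returns a dict with "img" (400x640x3 uint8, blue, green, red), "camera_matrix" (3x3 intrinsics, pixels), "R" (3x3) and "t" (3): a world point X has camera coordinates R X + t; the wrist camera has in their place "tool_from_camera" (4x4, takes a point from camera to tool coordinates, whose origin is the TCP and whose axes are the tool frame's). Camera axes: x right, y down, z forward; pixel columns grow to the right and rows downward; lengths in m; the calibration is good to about 2 mm. The wrist camera is an equidistant fisheye: a pixel r from the principal point sees the ray r / f radians off the axis. A picture is of the moment at which its call begins: read the wrist's pose just before it. There is no depth.
- sign_off(): hands the job in, once; it reports no verdict.
The state is a dict: "time": time; "q": joint angles; "joint_velocities": joint speeds; "joint_efforts": joint torques, N m; "ee_pos": TCP position; "ee_rot": TCP orientation; "ft_force": force on the tool from outside, world axes, zero at the start; "torque": the same for the moment, N m; "finger_gap": opening from 0.0 (shut) to 1.0 (fully open).
Only numpy, scipy, OpenCV 4.12 (cv2) and the standard library are available. Lean on these libraries where they do the work, as an engineer would, in place of code of your own. Each camera call takes 0.05 s, during which the arm holds its last target.

## Working session

There is one attempt and no reset: what is moved stays moved. The work goes in short steps, Python scripts to look and compute and a shell command to move; the robot and the scene stay as the last step left them, time stands still between calls to the robot, and variables do not carry over. Pictures are saved under pics/ and viewed, and the job is handed in when it is done.

```bash
mkdir -p pics; python3 - <<'E'
from plant import *
import cv2
s=read_state(); print(s)
for n in ["side","top","wrist"]:
    c=capture(n); cv2.imwrite(f"pics/{n}0.png",c["img"])
    print(n,{k:(v.tolist() if hasattr(v,'tolist') else v) for k,v in c.items() if k!="img"})
E
```

```text
{'time': 0.0, 'q': array([ 1.15607392,  0.38429467,  0.01639518,  1.37117239, -0.0063205 ,
        1.38820605, -0.04647024]), 'joint_velocities': array([ 9.55175005e-05,  2.13005798e-04, -1.67943840e-04,  1.22627694e-03,
       -7.78350153e-04,  1.29348483e-03, -4.16647346e-04]), 'joint_efforts': array([-7.79158581e-04, -6.27597213e+01,  8.44520442e-01, -3.71822226e+01,
        1.66358060e-02,  1.44197312e-02,  9.50003391e-05]), 'ee_pos': array([ 0.21523969, -0.58624438,  0.24123554]), 'ee_rot': array([ 2.03039601,  0.36310062, -2.03118558]), 'ft_force': array([0.63613091, 0.03098834, 0.16979126]), 'torque': array([-0.00661219,  0.02129776,  0.01561836]), 'finger_gap': 0.9959902215801779}
side {'camera_matrix': [[428.29200185054384, 0.0, 313.8107647907568], [0.0, 428.29200185054384, 199.2530952036611], [0.0, 0.0, 1.0]], 'R': [[-0.9997882109653069, -0.020428203623552056, -0.0024943358846172743], [-0.010635063906075657, 0.6166149336640194, -0.7871930633575415], [0.017618984945344602, -0.786999817077, -0.6167015966334644]], 't': [0.5321552208083078, 0.10341437154641776, 1.34482090219304
[... 169 characters left out ...]
0.9999998737317692, 0.0002160828545474859], [-0.9869728812358697, -0.0004825553982209276, -0.1608859808847664], [0.16088606484192622, -0.0001402737786332219, -0.9869729755484423]], 't': [0.009673711287990775, 0.546185332813287, 1.4461652600560462]}
wrist {'camera_matrix': [[309.70691628693146, 0.0, 322.31534002223503], [0.0, 309.70691628693146, 198.16654299042588], [0.0, 0.0, 1.0]], 'tool_from_camera': [[7.3250847031929995e-06, -0.2614535784776671, 0.9652160515902972, -0.13078209875184535], [0.9999999314125161, -0.000355503309998572, -0.00010388627146769197, -0.00020624994589157897], [0.0003702989386337836, 0.9652159861495337, 0.2614535579411324, -0.06569765943337508], [0.0, 0.0, 0.0, 1.0]]}
```

View pics/side0.png

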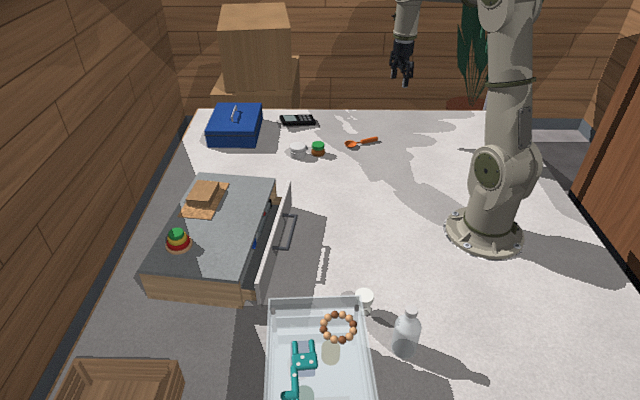

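View pics/top0.png

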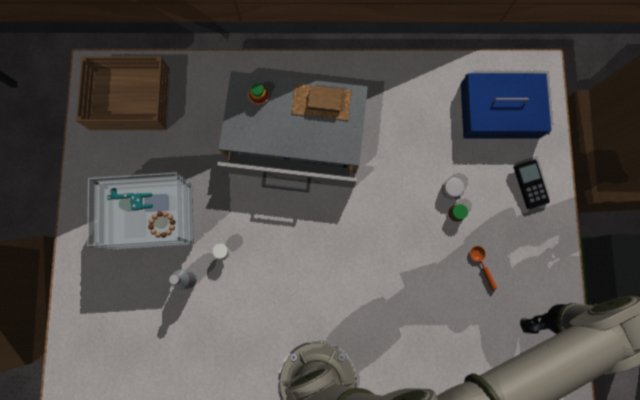

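View pics/wrist0.png

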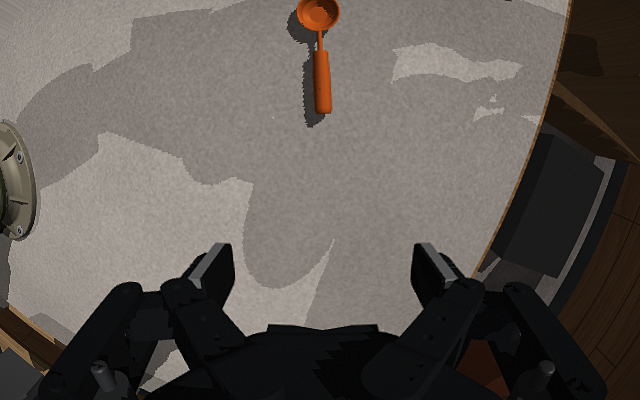

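```bash
cat > h.py <<'E'
from plant import *
import numpy as np, cv2
from scipy.spatial.transform import Rotation as Ro
def ray(c,u,v):
    K=c["camera_matrix"]; d=np.array([(u-K[0,2])/K[0,0],(v-K[1,2])/K[1,1],1.])
    R=np.array(c["R"]); return -R.T@np.array(c["t"]), R.T@d
def onz(c,u,v,z):
    o,d=ray(c,u,v); return o+d*(z-o[2])/d[2]
def proj(c,X):
    p=np.array(c["R"])@X+c["t"]; p=np.array(c["camera_matrix"])@p; return p[:2]/p[2]
def wray(c,s,u,v):
    K=c["camera_matrix"]; a=np.array([u-K[0,2],v-K[1,2]])/K[0,0]; r=np.hypot(*a)
    d=np.array([*(a/r*np.sin(r)),np.cos(r)]) if r>0 else np.array([0,0,1.])
    T=np.array(c["tool_from_camera"]); Rt=Ro.from_rotvec(s["ee_rot"]).as_matrix()
    return s["ee_pos"]+Rt@T[:3,3], Rt@T[:3,:3]@d
def wonz(c,s,u,v,z):
    o,d=wray(c,s,u,v); return o+d*(z-o[2])/d[2]
def wproj(c,s,X):
    T=np.array(c["tool_from_camera"]); Rt=Ro.from_rotvec(s["ee_rot"]).as_matrix()
    p=T[:3,:3].T@(Rt.T@(np.array(X)-s["ee_pos"])-T[:3,3]); th=np.arctan2(np.hypot(p[0],p[1]),p[2])
    K=c["camera_matrix"]; n=p[:2]/np.hypot(p[0],p[1]); return K[:2,2]+K[0,0]*th*n
E
python3 - <<'E'
from h import *
c=capture("top"); i=c["img"]
cv2.imwrite("pics/topc.png",cv2.resize(i[50:210,200:380],None,fx=4.2,fy=3.7,interpolation=cv2.INTER_CUBIC))
c=capture("side"); i=c["img"]
cv2.imwrite("pics/sidec.png",cv2.resize(i[165:310,130:335],None,fx=3.9,fy=3.9,interpolation=cv2.INTER_CUBIC))
E
```

```text
(no output)
```

View pics/topc.png

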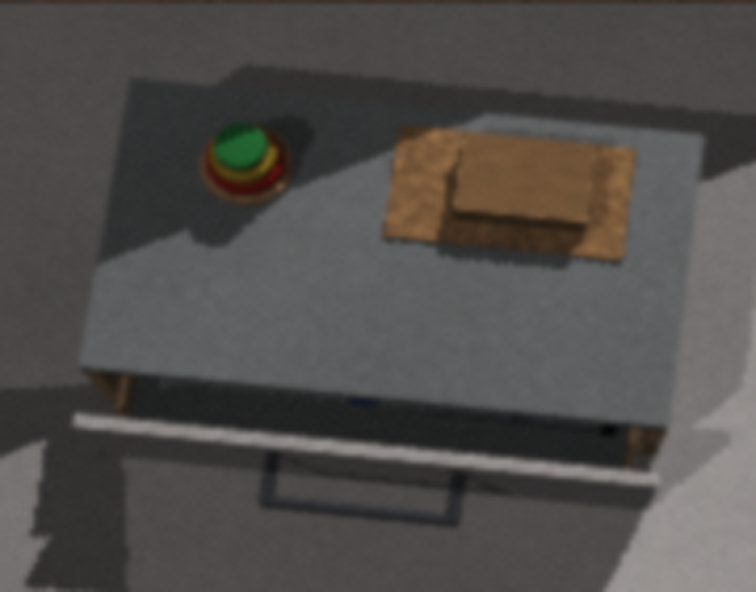

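View pics/sidec.png

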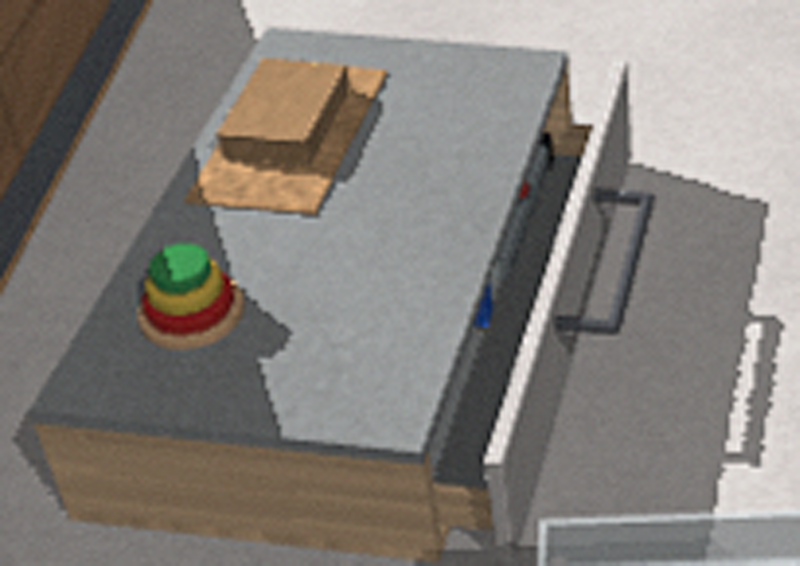

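```bash
python3 - <<'E'
from h import *
c=capture("top"); sc=capture("side")
f=lambda u,v,z: onz(c,u/4.2+200-.4,v/3.7+50-.4,z).round(4)
g=lambda u,v,z: onz(sc,u/3.9+130-.4,v/3.9+165-.4,z).round(4)
print("handle",f(266,503,.085),f(456,519,.085), g(648,197,.085),g(612,328,.085))
print("cabfront",f(82,368,.11),f(667,427,.11), g(570,55,.11),g(425,455,.11))
print("dfront outer",f(75,426,.106),f(657,485,.106),g(629,72,.106), g(498,465,.106))
s=read_state();R=Ro.from_rotvec(s["ee_rot"]).as_matrix();print(R.round(3))
E
```

```text
handle [0.599 0.171 0.085] [0.5853 0.0296 0.085 ] [0.5855 0.0278 0.085 ] [0.6031 0.1701 0.085 ]
cabfront [0.7096 0.3065 0.11  ] [ 0.6589 -0.126   0.11  ] [ 0.6577 -0.1238  0.11  ] [0.7094 0.3097 0.11  ]
dfront outer [0.6605 0.3109 0.106 ] [ 0.6102 -0.1183  0.106 ] [ 0.6077 -0.1061  0.106 ] [0.6634 0.3135 0.106 ]
[[-0.     0.345 -0.939]
 [ 0.001 -0.939 -0.345]
 [-1.    -0.001 -0.   ]]
```

```bash
python3 -m crank '[[[-4,0,0,2,-32,-37,100],[-8,0,0,5,-64,-74,90],[-12,0,0,7,-96,-111,80],[-16,0,0,10,-128,-148,70],[-20,0,0,12,-160,-185,60],[-24,0,0,15,-192,-222,45],[-28,0,0,17,-224,-259,45],[-32,0,0,20,-257,-296,45],[-36,0,0,22,-289,-333,45],[-40,0,0,25,-321,-370,45],[-44,0,0,27,-353,-407,45],[-48,0,0,30,-385,-444,45],[-52,0,0,33,-417,-481,45],[-56,0,0,36,-450,-518,45],[-60,0,0,38,-482,-555,45],[-63,0,0,40,-514,-592,45],[-63,0,0,40,-514,-592,45]]]' 30
python3 - <<'E'
from h import *
s=read_state(); R=Ro.from_rotvec(s["ee_rot"]).as_matrix(); print(R.round(3), s["q"].round(2))
c=capture("wrist"); cv2.imwrite("pics/w1.png",c["img"])
E
```

```text
time: 2.48
ee_pos: [0.594, 0.105, 0.2017]
ee_rot: [1.294, 1.157, -1.291]
ft_force: [0.0, -0.1, -0.3]
finger_gap: 0.451
[[-0.001  0.994 -0.112]
 [ 0.004 -0.112 -0.994]
 [-1.    -0.001 -0.003]] [ 0.23  0.42 -0.61  1.47  0.24  1.32 -0.52]
```

View pics/w1.png

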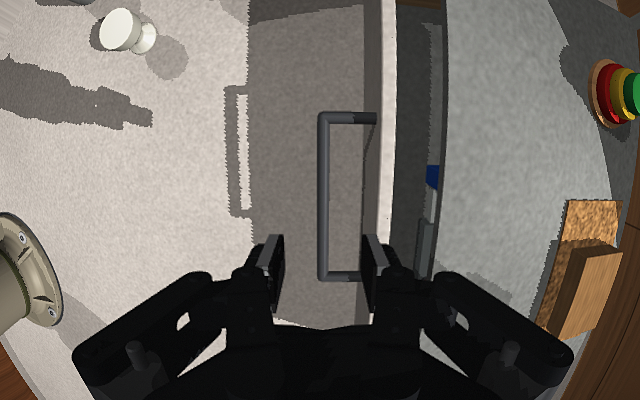

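```bash
python3 - <<'E'
from h import *
s=read_state(); c=capture("wrist")
for p in [(323,115),(325,195),(325,277)]: print(wonz(c,s,*p,.085).round(4))
print(wonz(c,s,383,100,.106).round(4),wonz(c,s,381,220,.106).round(4))
E
```

```text
[0.6016 0.169  0.085 ]
[0.5957 0.1039 0.085 ]
[0.587  0.0274 0.085 ]
[0.6465 0.1756 0.106 ] [0.6375 0.0842 0.106 ]
```

```bash
python3 -m crank '[[[0,0,0,35,1,0,45],[0,0,0,75,1,0,45],[0,0,0,110,1,0,45],[0,0,0,124,1,0,45],[0,0,0,124,1,0,45],[0,0,0,124,1,0,0],[0,0,0,124,1,0,0],[0,0,0,124,1,0,0],[0,0,0,124,1,0,0]]]' 40
python3 - <<'E'
from h import *
s=read_state(); print(s["ft_force"],s["finger_gap"])
E
```

```text
time: 3.7
ee_pos: [0.5956, 0.1003, 0.0797]
ee_rot: [1.297, 1.15, -1.295]
ft_force: [-1.9, 0.0, 7.1]
finger_gap: 0.097
[-1.8754586   0.00918422  7.06218806] 0.0970813437136072
```

```bash
python3 -m crank '[[[0,0,0,0,-8,0,0],[0,0,0,0,-22,0,0],[0,0,0,0,-38,0,0],[0,0,0,0,-54,0,0],[0,0,0,0,-70,0,0],[0,0,0,0,-86,0,0],[0,0,0,0,-98,0,0],[0,0,0,0,-106,0,0],[0,0,0,0,-110,0,0],[0,0,0,0,-110,0,0]]]' 40
python3 -m crank '[[[0,0,0,0,-3,0,0],[0,0,0,0,-6,0,0],[0,0,0,0,-6,0,0]]]'
```

```text
time: 4.95
ee_pos: [0.486, 0.1133, 0.0797]
ee_rot: [1.297, 1.15, -1.296]
ft_force: [-2.2, -1.6, 3.3]
finger_gap: 0.101
time: 5.32
ee_pos: [0.4798, 0.114, 0.0797]
ee_rot: [1.296, 1.15, -1.296]
ft_force: [1.2, -0.7, 0.5]
finger_gap: 0.099
```

```bash
python3 -m crank '[[[0,0,0,0,-2,0,0],[0,0,0,0,-4,0,0],[0,0,0,0,-4,0,0]]]'
python3 -m crank '[[[0,0,0,0,-2,0,0],[0,0,0,0,-4,0,0],[0,0,0,0,-4,0,0]]]'
```

```text
time: 5.7
ee_pos: [0.4788, 0.1142, 0.0798]
ee_rot: [1.301, 1.147, -1.292]
ft_force: [16.7, 0.0, -16.2]
finger_gap: 0.096
time: 6.08
ee_pos: [0.4787, 0.1142, 0.0799]
ee_rot: [1.308, 1.142, -1.286]
ft_force: [22.5, -0.1, -22.4]
finger_gap: 0.099
```

```bash
python3 -m crank '[[[0,0,0,0,0,0,40],[0,0,0,0,0,0,40],[0,0,0,0,0,0,40],[0,0,0,-40,0,0,40],[0,0,0,-80,0,0,40],[0,0,0,-120,0,0,40],[0,0,0,-150,20,0,40],[0,0,0,-180,60,0,40],[0,0,0,-180,60,0,40]]]'
python3 - <<'E'
from h import *
s=read_state(); print(Ro.from_rotvec(s["ee_rot"]).as_matrix().round(3))
c=capture("wrist"); cv2.imwrite("pics/w2.png",c["img"])
c=capture("top"); cv2.imwrite("pics/t2.png",cv2.resize(c["img"][50:250,180:400],None,fx=3.6,fy=3,interpolation=cv2.INTER_CUBIC))
c=capture("side"); cv2.imwrite("pics/s2.png",c["img"])
E
```

```text
time: 7.2
ee_pos: [0.5383, 0.1058, 0.2625]
ee_rot: [1.312, 1.14, -1.284]
ft_force: [-0.2, 0.8, -1.3]
finger_gap: 0.398
[[ 0.017  0.992 -0.123]
 [ 0.005 -0.123 -0.992]
 [-1.     0.017 -0.007]]
```

View pics/w2.png

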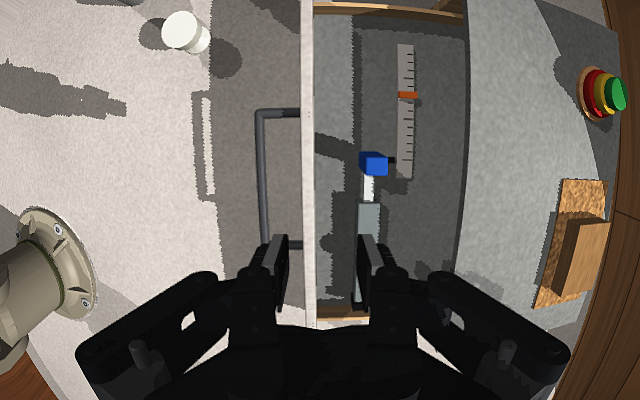

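View pics/t2.png

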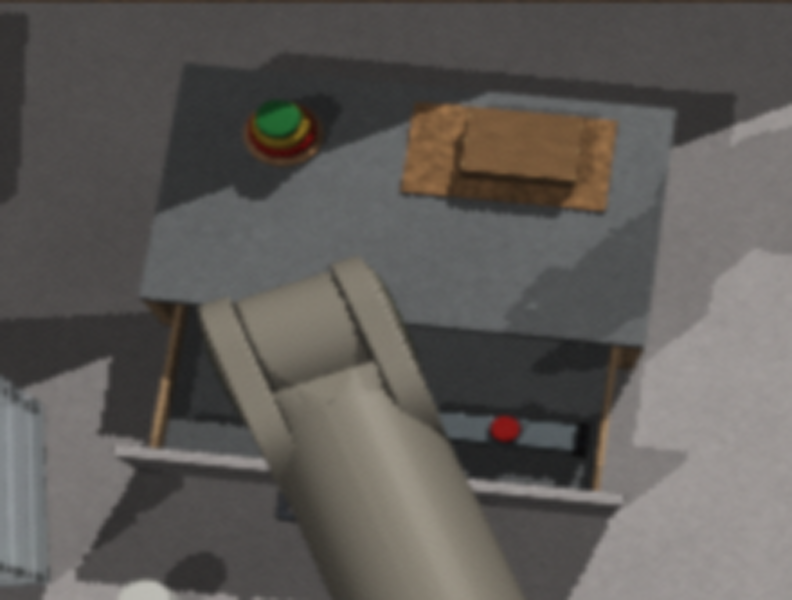

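View pics/s2.png

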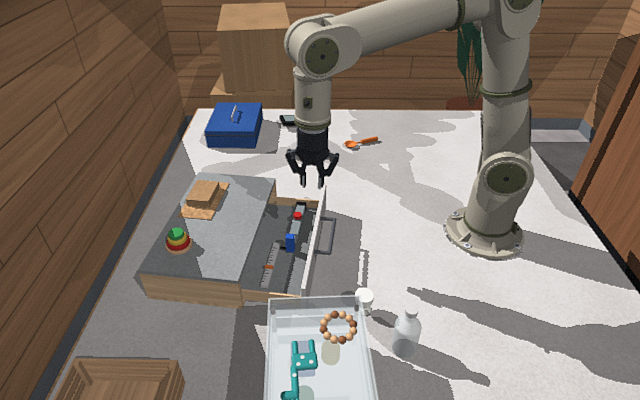

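```bash
cat >> h.py <<'E'
def cent(img,lo,hi,box):
    u0,v0,u1,v1=box; h=cv2.cvtColor(img[v0:v1,u0:u1],cv2.COLOR_BGR2HSV)
    m=cv2.inRange(h,np.array(lo),np.array(hi)); n,l,st,ce=cv2.connectedComponentsWithStats(m)
    if n<2: return None
    k=1+np.argmax(st[1:,4]); return ce[k]+[u0,v0], st[k]+[u0,v0,0,0,0]
X=np.array([.9932,-.116,0]);X/=np.linalg.norm(X);Y=np.array([-X[1],X[0],0])
O=np.array([.684,.092,0])
cab=lambda P: np.array([(P-O)@X,(P-O)@Y,P[2]]).round(4)
E
python3 - <<'E'
from h import *
s=read_state();t=capture("top");d=capture("side");w=capture("wrist")
a=cent(t["img"],(0,150,60),(6,255,255),(280,150,400,250));print("red top",a);P=onz(t,*a[0],.059);print(P,cab(P))
a=cent(d["img"],(0,150,60),(6,255,255),(280,200,320,230));print("red side",a);P=onz(d,*a[0],.056);print(P,cab(P))
a=cent(w["img"],(100,120,40),(130,255,255),(340,140,420,190));print("blue w",a)
a=cent(w["img"],(5,150,60),(20,255,255),(380,80,440,110));print("mark",a);P=wonz(w,s,*a[0],.036);print(P,cab(P))
for n,p,z in [("bar",(262,115),.085),("bar",(266,245),.085),("front edge",(308,100),.106),("front",(308,200),.106)]:
    P=wonz(w,s,*p,z);print(n,P.round(4),cab(P))
cv2.imwrite("pics/w2c.png",cv2.resize(w["img"][20:200,330:450],None,fx=5,fy=3.3,interpolation=cv2.INTER_CUBIC))
cv2.imwrite("pics/w2d.png",cv2.resize(w["img"][30:190,345:445],None,fx=3.7,fy=3.7,interpolation=cv2.INTER_CUBIC))
E
```

```text
red top (array([319.89583333, 192.47916667]), array([317, 189,   7,   8,  48]))
[ 0.58198648 -0.00732637  0.059     ] [-0.0898 -0.1105  0.059 ]
red side (array([296.79591837, 215.06122449]), array([293, 212,   8,   8,  49]))
[ 0.58495256 -0.00676499  0.056     ] [-0.0869 -0.1096  0.056 ]
blue w (array([378.05671642, 163.8       ]), array([363, 152,  31,  25, 670]))
mark (array([412.31538462,  94.56153846]), array([403,  91,  20,   8, 130]))
[0.65213295 0.18877088 0.036     ] [-0.0429  0.0924  0.036 ]
bar [0.4855 0.1824 0.085 ] [-0.2076  0.0668  0.085 ]
bar [0.4674 0.0464 0.085 ] [-0.2098 -0.0705  0.085 ]
front edge [0.533  0.1894 0.106 ] [-0.1613  0.0792  0.106 ]
front [0.521  0.0964 0.106 ] [-0.1624 -0.0146  0.106 ]
```

View pics/w2d.png

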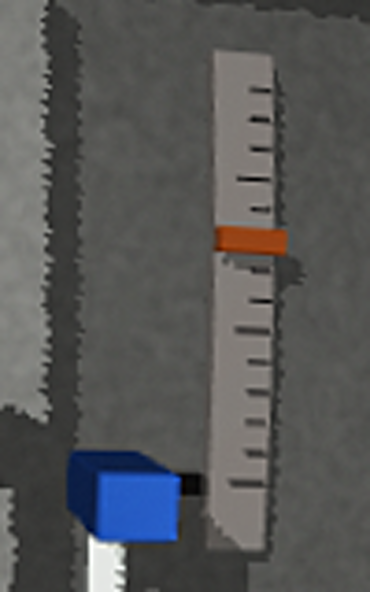

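```bash
cat >> h.py <<'E'
def go(P,Rd=None):
    s=read_state();R=Ro.from_rotvec(s["ee_rot"]).as_matrix()
    if Rd is None: Rd=np.c_[[0,0,-1],-Y,-X]
    print("turn",np.degrees(Ro.from_matrix(R.T@Rd).as_rotvec()).round(2),"shift",(1000*R.T@(np.array(P)-s["ee_pos"])).round(1))
E
python3 -c "
from h import *
go([.5835,-.007,.13])"
```

```text
turn [89.75 -0.73 -0.34] shift [130.2  60.5 107.4]
```

```bash
python3 -m crank '[[[9,0,0,0,6,11,30],[18,0,0,5,12,22,20],[27,0,0,15,18,33,10],[36,0,0,25,24,43,0],[45,0,0,40,30,54,0],[54,0,0,55,36,65,0],[63,0,0,70,42,76,0],[72,0,0,85,48,86,0],[81,-0.7,-0.3,100,54,97,0],[89.7,-0.7,-0.3,115,60,107,0],[89.7,-0.7,-0.3,130,60,107,0],[89.7,-0.7,-0.3,130,60,107,0]]]'
python3 - <<'E'
from h import *
s=read_state();print(s["q"].round(2));go([.5835,-.007,.13])
w=capture("wrist"); cv2.imwrite("pics/w3.png",w["img"])
E
```

```text
time: 9.0
ee_pos: [0.5816, -0.0058, 0.1287]
ee_rot: [-2.162, 0.121, 2.167]
ft_force: [0.6, 0.6, -0.2]
finger_gap: 0.0
[ 0.23  0.4  -0.36  1.63  0.15  1.14 -1.84]
turn [ 0.29  0.13 -0.01] shift [-1.3  1.  -2. ]
```

View pics/w3.png

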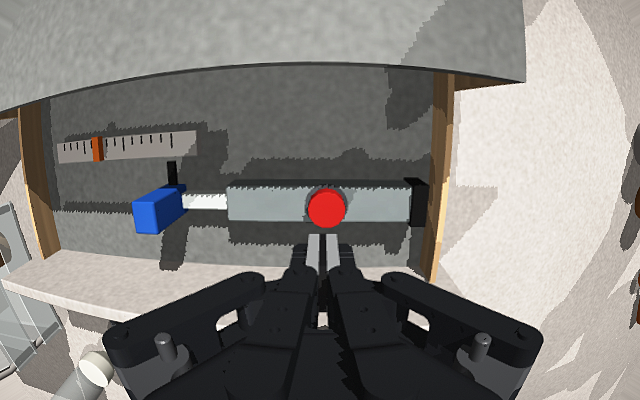

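```bash
python3 - <<'E'
from h import *
s=read_state();w=capture("wrist")
a=cent(w["img"],(0,150,60),(6,255,255),(290,170,370,240));print(a);P=wonz(w,s,*a[0],.059);print(P,cab(P))
go([P[0],P[1],.062])
E
```

```text
(array([326.49174631, 208.42137272]), array([ 308,  189,   38,   39, 1151]))
[ 0.58570718 -0.00882052  0.059     ] [-0.0859 -0.1115  0.059 ]
turn [ 0.24 -0.05  0.01] shift [68.5  2.9 -3.2]
```

```bash
python3 -m crank '[[[0,0,0,25,3,-3,0],[0,0,0,48,3,-3,0],[0,0,0,56,3,-3,0],[0,0,0,60,3,-3,0],[0,0,0,64,3,-3,0],[0,0,0,67,3,-3,0],[0,0,0,67,3,-3,0]]]'
python3 -m crank '[[[0,0,0,1.5,0,0,0],[0,0,0,3,0,0,0],[0,0,0,3,0,0,0]]]'
```

```text
time: 9.98
ee_pos: [0.5859, -0.0088, 0.0638]
ee_rot: [-2.166, 0.121, 2.162]
ft_force: [0.5, 0.9, 1.1]
finger_gap: -0.001
time: 10.35
ee_pos: [0.5869, -0.0089, 0.0621]
ee_rot: [-2.168, 0.121, 2.159]
ft_force: [-1.1, -0.1, 9.1]
finger_gap: -0.006
```

```bash
python3 -m crank '[[[0,0,0,2,0,0,0],[0,0,0,3.5,0,0,0],[0,0,0,3.5,0,0,0]]]'
python3 -m crank '[[[0,0,0,-30,0,0,0],[0,0,0,-75,0,0,0],[0,0,0,-90,0,0,10],[0,0,0,-90,0,0,40],[0,0,0,-90,0,0,50]]]'
python3 - <<'E'
from h import *
s=read_state();w=capture("wrist"); cv2.imwrite("pics/w4.png",w["img"]);d=capture("side")
cv2.imwrite("pics/s4.png",cv2.resize(d["img"][180:300,230:350],None,fx=5,fy=5,interpolation=cv2.INTER_CUBIC))
a=cent(w["img"],(0,150,60),(6,255,255),(290,150,370,240));print(a)
for z in (.051,.059):
  P=wonz(w,s,*a[0],z);print(cab(P))
  print((np.linalg.norm(wonz(w,s,a[1][0],a[0][1],z)-wonz(w,s,a[1][0]+a[1][2],a[0][1],z))))
a=cent(w["img"],(100,120,40),(130,255,255),(80,120,260,280));print("blue w",a)
E
```

```text
time: 10.72
ee_pos: [0.5899, -0.0092, 0.062]
ee_rot: [-2.175, 0.122, 2.151]
ft_force: [-1.5, 0.4, 19.4]
finger_gap: -0.002
time: 11.35
ee_pos: [0.588, -0.0094, 0.1502]
ee_rot: [-2.173, 0.122, 2.154]
ft_force: [-0.3, 0.3, -1.3]
finger_gap: 0.49
(array([322.1713615 , 202.77347418]), array([306, 186,  33,  34, 852]))
[-0.0831 -0.1116  0.051 ]
0.0255148283639926
[-0.0809 -0.1116  0.059 ]
0.024629364828531407
blue w (array([168.18425984, 205.56089944]), array([ 144,  183,   52,   46, 1601]))
```

View pics/w4.png

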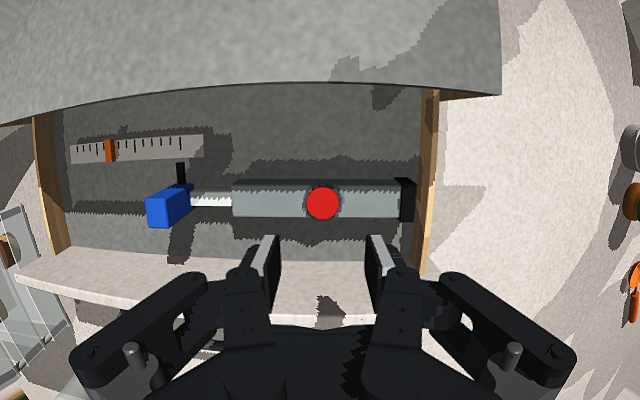

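View pics/s4.png

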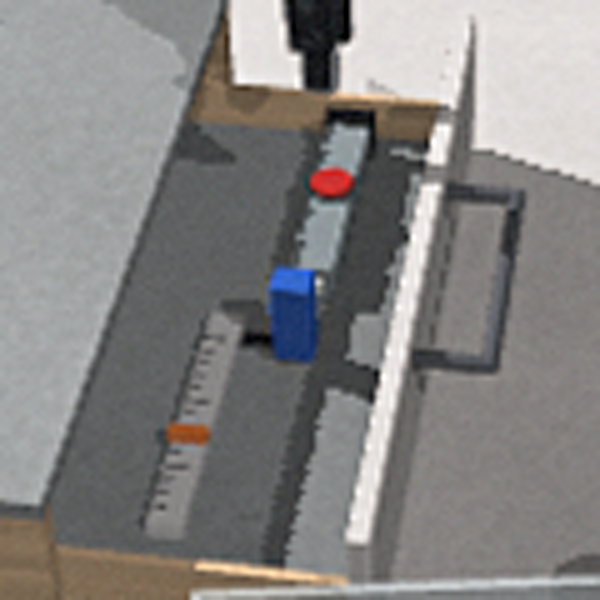

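```bash
python3 -c "
from h import *
go(O-.087*X+.014*Y+[0,0,.14])"
```

```text
turn [ 0.21 -0.47  0.02] shift [  10.2 -125.7    3. ]
```

```bash
python3 -m crank '[[[0,0,0,2,-25,1,55],[0,-0.4,0,5,-55,2,55],[0,-0.4,0,8,-85,3,55],[0,-0.4,0,10,-110,3,55],[0.2,-0.4,0,10,-126,3,55],[0.2,-0.4,0,10,-126,3,55]]]'
python3 - <<'E'
from h import *
s=read_state();w=capture("wrist"); cv2.imwrite("pics/w5.png",w["img"])
a=cent(w["img"],(100,120,40),(130,255,255),(250,150,400,300));print("blue w",a)
go(O-.087*X+.014*Y+[0,0,.06])
E
```

```text
time: 12.2
ee_pos: [0.5988, 0.1175, 0.1395]
ee_rot: [-2.163, 0.123, 2.162]
ft_force: [0.4, 0.1, 0.8]
finger_gap: 0.555
blue w (array([325.59934211, 205.95526316]), array([ 310,  179,   32,   53, 1520]))
turn [ 0.04 -0.03 -0.01] shift [79.7 -0.1 -0.1]
```

View pics/w5.png

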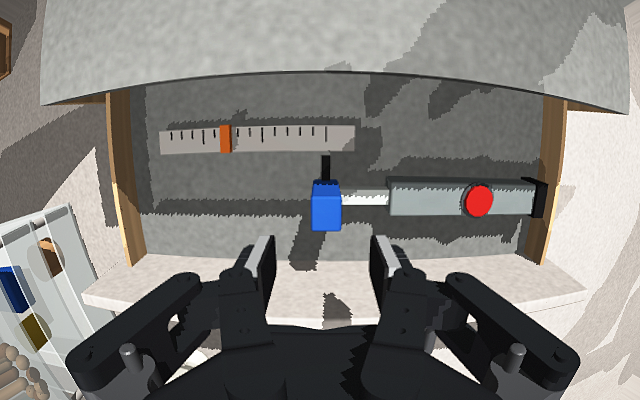

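```bash
python3 - <<'E'
from h import *
s=read_state();w=capture("wrist")
a=cent(w["img"],(100,120,150),(130,255,255),(250,150,400,300));print("blue top",a,cab(wonz(w,s,*a[0],.083)))
h=cv2.cvtColor(w["img"],cv2.COLOR_BGR2HSV)
a=cent(w["img"],(5,150,60),(20,255,255),(200,100,250,170));print("mark",a)
for e in (0,a[1][2]): print(cab(wonz(w,s,a[1][0]+e-.5,a[1][1]+a[1][3],.036)),cab(wonz(w,s,a[1][0]+e-.5,a[1][1]+a[1][3]-5,.036)))
r=w["img"][161].max(1); print(r[310:345]);print(w["img"][157].max(1)[310:345])
cv2.imwrite("pics/w5c.png",cv2.resize(w["img"][110:240,150:370],None,fx=3.6,fy=4,interpolation=cv2.INTER_CUBIC))
E
```

```text
blue top (array([323.54245974, 208.39970717]), array([ 309,  185,   30,   47, 1366])) [-0.0789  0.0132  0.083 ]
mark (array([223.43167702, 139.40062112]), array([217, 126,  13,  28, 322]))
[-0.0488  0.0976  0.036 ] [-0.0448  0.0974  0.036 ]
[-0.0491  0.0867  0.036 ] [-0.0452  0.0865  0.036 ]
[113 114 115 113 115 114 115 114 123  45  14  21  21  21  22  22  19  36
  67  76  76  77  77  77  78  78  76  75  75  75  76  73  72  71  71]
[112 117 116 117 116 116 115 113 120  45   9  12  15  14  15  16  13  24
  51  80  75  75  75  77  78  77  79  78  77  75  74  73  73  73  74]
```

View pics/w5c.png

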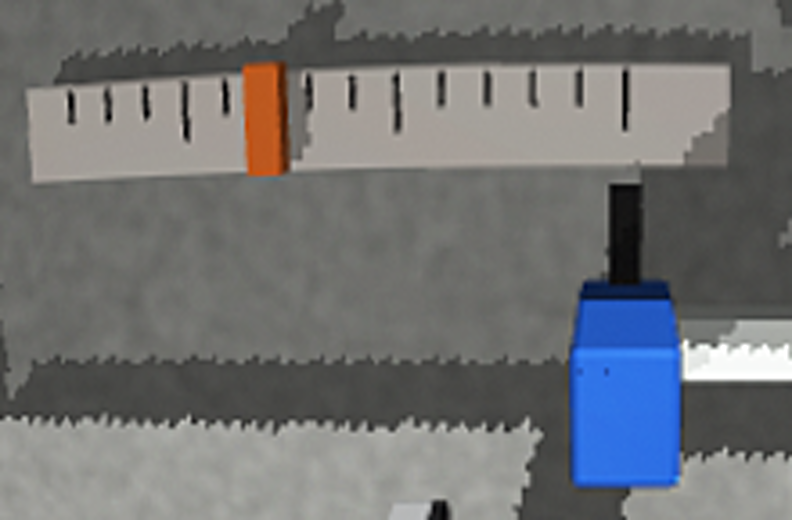

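```bash
python3 - <<'E'
from h import *
s=read_state();w=capture("wrist")
print(cab(wonz(w,s,323.5,214.4,.083)),cab(wonz(w,s,323.1,159,.034)),cab(wonz(w,s,323.1,156,.034)),cab(s["ee_pos"]))
go(O-.085*X+.0135*Y+[0,0,.06])
E
```

```text
[-0.0827  0.0123  0.083 ] [-0.054   0.0124  0.034 ] [-0.0516  0.0124  0.034 ] [-0.0868  0.013   0.1399]
turn [-0.09 -0.06 -0.04] shift [80.  -0.9 -1.6]
```

```bash
python3 -m crank '[[[0,0,0,25,0,-2,55],[0,0,0,50,0,-2,55],[0,0,0,72,0,-2,55],[0,0,0,80,0,-2,55],[0,0,0,80,0,-2,55],[0,0,0,80,0,-2,0],[0,0,0,80,0,-2,0],[0,0,0,80,0,-2,0],[0,0,0,80,0,-2,0],[0,0,0,80,0,-2,0]]]' 45
python3 - <<'E'
from h import *
s=read_state();w=capture("wrist"); cv2.imwrite("pics/w6.png",w["img"]);print(cab(s["ee_pos"]))
go(s["ee_pos"])
E
```

```text
time: 13.6
ee_pos: [0.6023, 0.1149, 0.0613]
ee_rot: [-2.164, 0.127, 2.157]
ft_force: [-1.0, 1.6, 5.9]
finger_gap: 0.227
[-0.0838  0.0133  0.0613]
turn [-0.06 -0.19  0.02] shift [-0. -0. -0.]
```

View pics/w6.png

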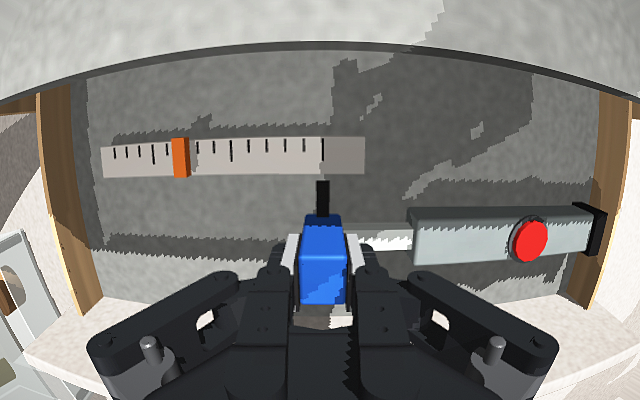

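```bash
python3 -m crank '[[[0,0,0,0,-5,0,0],[0,0,0,0,-14,0,0],[0,0,0,0,-24,0,0],[0,0,0,0,-34,0,0],[0,0,0,0,-44,0,0],[0,0,0,0,-54,0,0],[0,0,0,0,-63,0,0],[0,0,0,0,-69,0,0],[0,0,0,0,-70,0,0],[0,0,0,0,-70,0,0]]]' 60
python3 - <<'E'
from h import *
s=read_state();w=capture("wrist"); cv2.imwrite("pics/w7.png",w["img"]);print(cab(s["ee_pos"]),s["ft_force"])
cv2.imwrite("pics/w7c.png",cv2.resize(w["img"][120:240,250:390],None,fx=5.5,fy=5,interpolation=cv2.INTER_CUBIC))
go(s["ee_pos"])
E
```

```text
time: 14.9
ee_pos: [0.6105, 0.1844, 0.0613]
ee_rot: [-2.164, 0.127, 2.157]
ft_force: [-0.9, -2.2, 2.9]
finger_gap: 0.224
[-0.0837  0.0833  0.0613] [-0.88701561 -2.2317368   2.89579644]
turn [-0.08 -0.19  0.02] shift [ 0.  -0.1  0. ]
```

View pics/w7c.png

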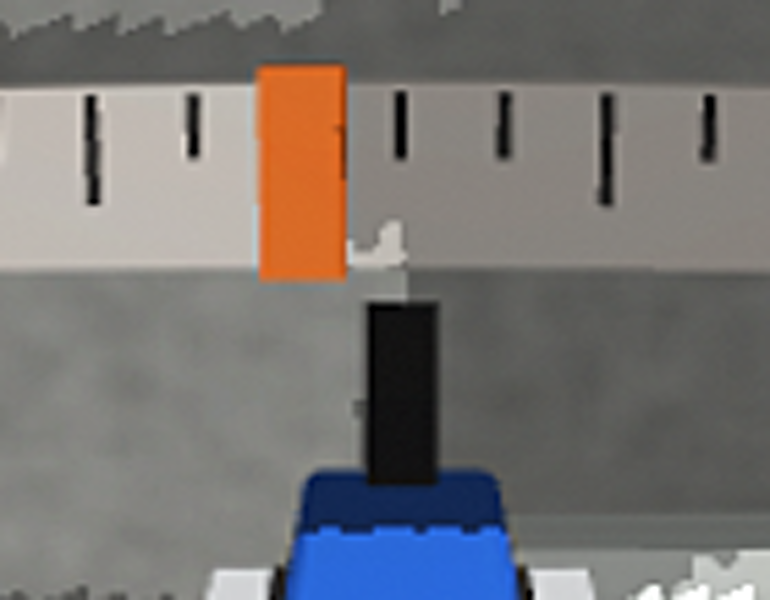

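```bash
python3 -m crank '[[[0,0,0,0,-3,0,0],[0,0,0,0,-6,0,0],[0,0,0,0,-9,0,0],[0,0,0,0,-9.8,0,0],[0,0,0,0,-9.8,0,0]]]'
cat > look.py <<'E'
from h import *
import sys
s=read_state();w=capture("wrist");n=sys.argv[1]
print(cab(s["ee_pos"]),s["ft_force"].round(1),s["finger_gap"])
cv2.imwrite(f"pics/{n}.png",cv2.resize(w["img"][120:240,250:390],None,fx=5.5,fy=5,interpolation=cv2.INTER_CUBIC))
g=w["img"].astype(float)
def edges(prof,u0,thr):
    o=[]
    for k in range(len(prof)-1):
        if (prof[k]-thr)*(prof[k+1]-thr)<0: o.append(u0+k+(thr-prof[k])/(prof[k+1]-prof[k]))
    return o
sat=g[...,2]-g[...,0]
for v in (160,172): 
    e=edges(sat[v,280:360],280,100); print("mark",v,np.round(e,2),[cab(wonz(w,s,x,v,.036))[1] for x in e])
for v in (184,190,196,205):
    e=edges(g[v,280:360].max(1),280,55); print("ptr",v,np.round(e,2),[cab(wonz(w,s,x,v,.034))[1] for x in e])
E
python3 look.py w8
```

```text
time: 15.58
ee_pos: [0.6117, 0.1943, 0.0614]
ee_rot: [-2.164, 0.127, 2.157]
ft_force: [-0.3, -3.2, 3.8]
finger_gap: 0.225
[-0.0837  0.0932  0.0614] [-0.3 -3.2  3.8] 0.2247856357283034
mark 160 [316.51 330.9 ] [np.float64(0.0962), np.float64(0.0889)]
mark 172 [316.5  330.92] [np.float64(0.0962), np.float64(0.0888)]
ptr 184 [316.35 329.14] [np.float64(0.0964), np.float64(0.0897)]
ptr 190 [316.33 329.12] [np.float64(0.0964), np.float64(0.0897)]
ptr 196 [316.39 329.12] [np.float64(0.0964), np.float64(0.0897)]
ptr 205 [315.96 329.11] [np.float64(0.0966), np.float64(0.0896)]
```

View pics/w8.png

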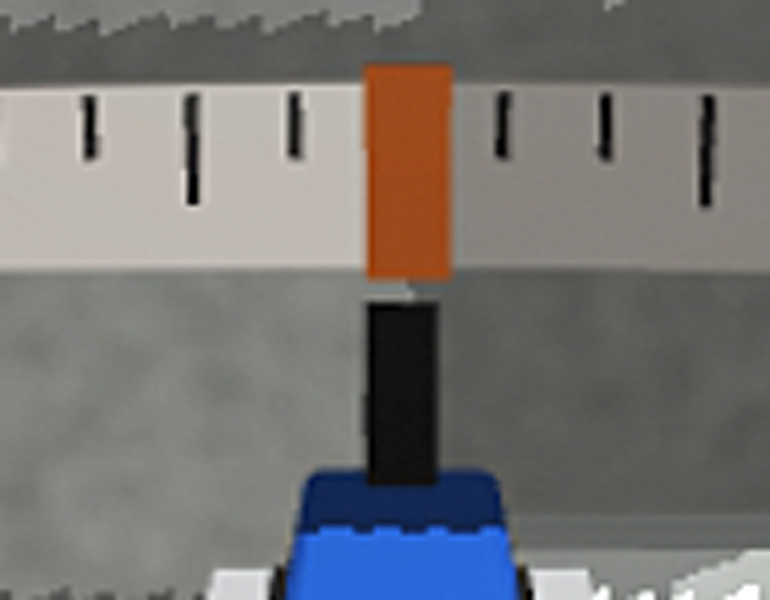

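```bash
python3 -m crank '[[[0,0,0,0,0.6,0,0],[0,0,0,0,0.6,0,0],[0,0,0,0,0.6,0,0]]]'
python3 look.py w9
```

```text
time: 16.0
ee_pos: [0.6116, 0.1935, 0.0613]
ee_rot: [-2.164, 0.127, 2.157]
ft_force: [-0.6, -4.4, 4.9]
finger_gap: 0.224
[-0.0837  0.0924  0.0613] [-0.6 -4.4  4.9] 0.22437682983308496
mark 160 [315.03 329.48] [np.float64(0.0961), np.float64(0.0888)]
mark 172 [314.98 329.48] [np.float64(0.0962), np.float64(0.0888)]
ptr 184 [316.42 329.16] [np.float64(0.0955), np.float64(0.0889)]
ptr 190 [316.36 329.08] [np.float64(0.0956), np.float64(0.0889)]
ptr 196 [316.38 329.16] [np.float64(0.0956), np.float64(0.0889)]
ptr 205 [316.04 329.16] [np.float64(0.0958), np.float64(0.0888)]
```

View pics/w9.png

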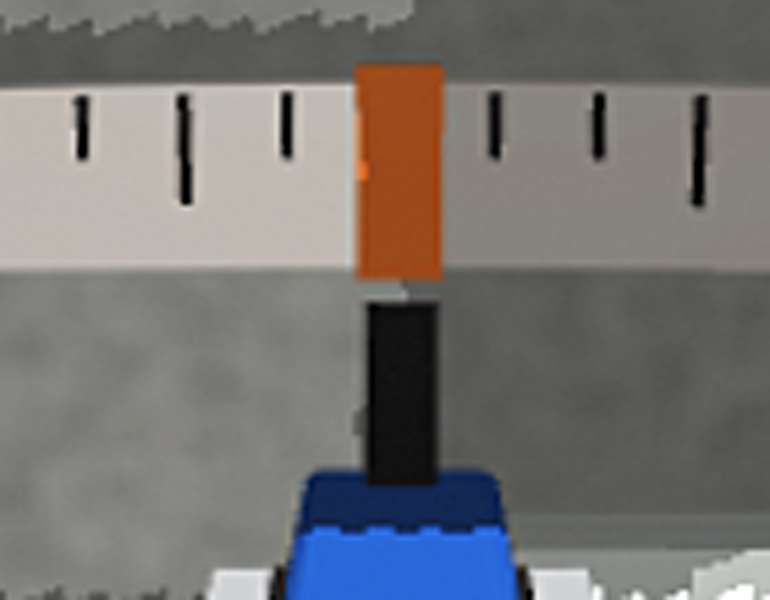

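```bash
python3 -m crank '[[[0,0,0,0,-0.2,0,0],[0,0,0,0,-0.2,0,0],[0,0,0,0,-0.2,0,0],[0,0,0,0,-0.2,0,0]]]'
python3 look.py w10
python3 - <<'E'
from h import *
t=capture("top");cv2.imwrite("pics/t10.png",t["img"])
d=capture("side");cv2.imwrite("pics/s10.png",cv2.resize(d["img"][170:310,220:360],None,fx=4,fy=4,interpolation=cv2.INTER_CUBIC))
w=capture("wrist");cv2.imwrite("pics/w10f.png",w["img"])
E
```

```text
time: 16.55
ee_pos: [0.6116, 0.1937, 0.0614]
ee_rot: [-2.164, 0.127, 2.157]
ft_force: [-0.2, -4.7, 4.5]
finger_gap: 0.223
[-0.0837  0.0926  0.0614] [-0.2 -4.7  4.5] 0.22316977190576465
mark 160 [315.43 329.72] [np.float64(0.0961), np.float64(0.0888)]
mark 172 [315.4  329.74] [np.float64(0.0962), np.float64(0.0888)]
ptr 184 [316.35 329.17] [np.float64(0.0957), np.float64(0.089)]
ptr 190 [316.35 329.12] [np.float64(0.0958), np.float64(0.089)]
ptr 196 [316.38 329.16] [np.float64(0.0958), np.float64(0.089)]
ptr 205 [315.98 329.18] [np.float64(0.096), np.float64(0.089)]
```

View pics/s10.png

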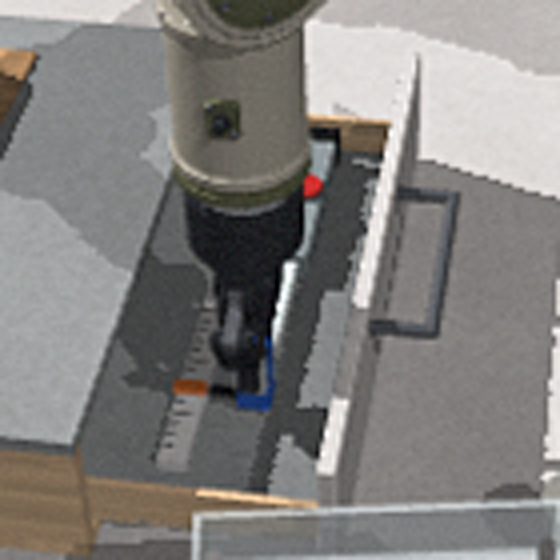

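View pics/w10f.png

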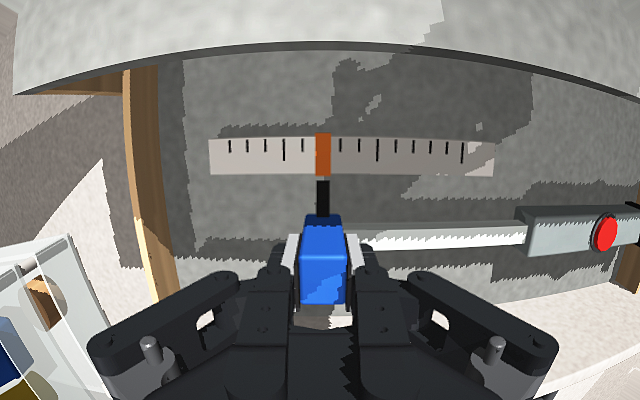

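```bash
python3 -c "
from plant import *
print(sign_off()); s=read_state(); print(s['time'],s['ee_pos'],s['finger_gap'])"
```

```text
the job is handed in; nothing more can be done
None
the job is handed in; nothing more can be done
```

The job is done and handed in at about 16.7 s of the 54 s allowed. The gripper is still closed on the blue grip with the pointer on the orange mark.

- **Drawer:** I pulled it by the bar handle to its end stop. The handle measured 209 mm in front of the cabinet origin, which matches the full 155 mm opening. In the last side picture the handle stood in the same place to about 1–2 pixels.
- **Lock button:** I pressed it with the shut fingertips to 51 mm above the table, its fully down height. It resisted with 19 N there, so it was against its stop. It stayed down, and the arm slid out freely afterwards.
- **Gauge arm:** I drew it out about 79 mm, overshot the mark by about 0.6 mm, eased back and corrected. The last wrist picture puts the pointer centre within 0.1 mm of the mark centre.
- **Set-mark:** its measured place did not change through the last adjustments, and the pointer never touched it. I took care not to disturb the other goods but did not measure them again.

The two cameras gave the button's position up to 4 mm apart, so I used the close wrist view for the final alignments. I could not check anything after the hand-in, because the robot no longer gives readings.

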